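Set the recipe tablet for the cook at the green mug

TASK

Whoever is cooking sits at the green-and-white mug: turn the recipe tablet on its stand until its screen faces that mug, and lean the screen back to about 35 degrees from upright so that it can be read from there. Leave both mugs standing where they are.

Things in the scene. Friction and masses are not known exactly. Their poses are not given: they have to be found in the camera images.
- stand_pivot (a point): Tablet stand: where the upright swivel axis and level tilt axis cross, 60 mm above the table; stays put as the fork turns. x is level and points the way the screen faces, y lies along the tilt axis, z up. Round foot, 148 mm across, fixed. The fork (128 mm wide) and tablet swivel at least 95 degrees either way from the start against 0.25 N m of friction and stay where left.
- tablet (a joint): Tilt in rad of the tablet: 0 upright, growing as its top leans back, away from the side the screen faces; -0.1 to 1.2; 0.30 N m of friction, stays where left. Grey panel with coloured screen, 200 mm wide, 11 mm thick, 0.35 kg; tilt axis in its mid-plane, lower edge 15 mm and upper edge 140 mm from it. The upper edge is free to grip or push over its whole width.
- green_mug (a point): Mug with green upper and white lower half, body 78 mm across, 101 mm high, 0.28 kg, loose. The point is the middle of the round body's underside (on the mug's axis); handle to -y, reaching 76 mm from the axis; z up.
- white_mug (a point): White mug with thin blue lines, body 81 mm across, 94 mm high, 0.29 kg, loose. The point is the middle of the round body's underside; handle to -y, reaching 75 mm from the axis; z up.
There are look-alikes about, which are no part of the job. What is shaped like the part that bears white_mug but purple is not meant.

How it is judged:
By the outcome, as a careful person would: the job done as asked, in the order asked, and still so for the second after the job is handed in, with the robot touching nothing.
It also fails if it takes over 48 s, if anything falls off the work surface, if the arm or the gripper's body presses on something with over 40 N, if the wrist force passes 120 N, or if a joint passes its speed limit or range.

ROBOT

A 6-joint arm with a two-finger parallel gripper is mounted at the origin on a cart in front of the work surface, level with it; the furniture and walls round the work are solid. World frame = base frame: x ahead of the robot, y to its left, z up, the work surface at z = 0. Lengths are in mm, angles in rad, forces in N, time in s.
With the tool pointing down it reaches from about 300 to 750 mm from the base axis. Payload 8.5 kg.
Tool frame: the origin (TCP) lies between the finger pads; the fingertips stand 17 mm ahead of it and the grasp point (between the pads) lies 2 mm behind it; z points along the fingers, x is the direction in which the jaws open and shut, and the axes are right-handed (so a half turn about z gives the same grasp; the last joint's range is limited). The gripper opens to 88 mm and grips with 3 to 60 N. Pads are 18 mm wide; open, the fingers measure 123 mm over their backs; the gripper's body (75 mm by 187 mm) begins 45 mm behind the grasp point.
Start: joints at [1.056, 0.381, 1.297, -0, 1.464, -0.215], TCP at [162.422, 525.452, 255.748] pointing down, gripper open.
Joint ranges: [-3.11, 3.11], [-0.89, 2.33], [0.22, 2.48], [-1.42, 4.56], [0.17, 2.85], [-2.88, 2.88]. Speed limits (rad/s): [2.39, 2.39, 3.14, 3.14, 3.14, 3.14].

INTERFACE

Orientations are given as a unit quaternion [x, y, z, w].
In Python, from rig import r gives the robot as it stands. The module is installed in compiled form; this text tells all that it offers.
- The arm moves only by the shell command python3 -m jog 'ROWS' [FORCE]. ROWS is JSON, a list of rows, each a list of 3 entries, a list of its own where there are three numbers: the shift along the world's x, y, z in mm, then the turn about the world's z in rad, then the opening, from 0 (shut) to 1 (fully open). A call has 1 to 20 rows; each row shifts and turns the commanded pose from where the row before left it; what a row does not reach is not made up. A row lasts 1/8 s, in which the tool goes at most 62.5 mm and 10.7 degrees, less where a joint would pass 70% of its speed; a pose out of reach is approached as far as the arm can. A call is refused whole if a number of a shift passes 62.5 or a number of a turn 0.188, either way. A call with a gripper value outside its range is refused whole. The fingers move at their own pace and stop on an object; FORCE is the grip in N (left out, the last holds). Time passes only in rows, so rows that do not move let the fingers close. It gives the time, the measured TCP pose, the force and the opening at its end, in the units of the state.
- r.state(): the state, without advancing time (a new reading comes with each control period).
- r.read_camera(name): name is "scene" or "top" or "wrist"; returns a dict with "img" (400x640x3 uint8, red, green, blue), "depth" (400x640 float32, mm along the optical axis (not along the pixel's ray), 0 where there is no reading), "fov_y" (degrees; the focal length in pixels is half the picture's height over the tangent of half this angle, whatever the lens; pixels are square), "cx", "cy" (the principal point, pixels), "R" (3x3) and "t" (3): a world point X has camera coordinates R X + t; the wrist camera has in their place "T_tool_cam" (4x4, takes a point from camera to tool coordinates, whose origin is the TCP and whose axes are the tool frame's). Camera axes: x right, y down, z forward; pixel columns grow to the right and rows downward; lengths in mm; the calibration is good to about 2 mm. A picture is of the moment at which its call begins: read the wrist's pose just before it.
- r.sign_off(): hands the job in, once; it reports no verdict.
The state is a dict: "time_s": time; "q": joint angles; "qvel": joint speeds; "tau": joint torques, N m; "ee_pos": TCP position; "orientation": TCP orientation; "ft_force": force on the tool from outside, world axes, zero at the start; "torque": the same for the moment, N m; "gripper_width": finger opening in mm.
Only numpy, scipy, OpenCV 4.12 (cv2) and the standard library are available. Lean on these libraries where they do the work, as an engineer would, in place of code of your own. Each camera call takes 0.05 s, during which the arm holds its last target. There are 200 camera calls.

## Working session

There is one attempt and no reset: what is moved stays moved. The work goes in short steps, Python scripts to look and compute and a shell command to move; the robot and the scene stay as the last step left them, time stands still between calls to the robot, and variables do not carry over. Pictures are saved under pics/ and viewed, about 8 in all and at most 12, crops included, and the job is handed in when it is done.

```bash
mkdir -p pics; cat > h.py <<'E'
import numpy as np, cv2, pickle
from rig import r
def snap(name, tag):
    s=r.state(); c=r.read_camera(name); c['state']=s
    pickle.dump(c,open(f'{tag}.pkl','wb')); cv2.imwrite(f'pics/{tag}.png',c['img'][:,:,::-1]); return c
def load(tag): return pickle.load(open(f'{tag}.pkl','rb'))
def pts(c):
    d=c['depth'];h,w=d.shape;f=h/2/np.tan(np.radians(c['fov_y'])/2)
    v,u=np.mgrid[:h,:w]
    P=np.stack([(u-c['cx'])/f*d,(v-c['cy'])/f*d,d],-1)
    if 'R' in c: return (P-np.array(c['t']))@np.array(c['R'])
    from scipy.spatial.transform import Rotation as Ro
    T=np.array(c['T_tool_cam']);s=c['state']
    return (P@T[:3,:3].T+T[:3,3])@Ro.from_quat(s['orientation']).as_matrix().T+np.array(s['ee_pos'])
E
python3 - <<'E'
from h import *
a=snap('scene','scene0');b=snap('top','top0')
for c in(a,b):print(c['fov_y'],c['cx'],c['cy'],-np.array(c['R']).T@c['t'],(c['depth']>0).mean())
print(r.state())
E
```

```text
49.94744853835356 323.3679286525929 200.87006801048653 [ 949.66603964 -167.91595383  935.82078549] 0.99591015625
51.553395464968794 316.95674554619575 197.24557984342 [ 162.62162098   38.60959157 1268.03558882] 0.99611328125
{'time_s': 0.1, 'q': array([ 1.05569108e+00,  3.81100965e-01,  1.29811072e+00,  1.39577050e-05,
        1.46358224e+00, -2.15312756e-01]), 'qvel': array([-0.00259324, -0.0023174 , -0.00349869,  0.00041924,  0.00149139,
        0.001434  ]), 'tau': array([ 4.19446500e-03, -4.38659155e+01, -2.24911612e+01,  7.15039275e-02,
        3.42407415e-02, -6.01842680e-05]), 'ee_pos': array([162.32659214, 525.27929664, 255.23939012]), 'orientation': array([ 8.04774169e-01,  5.93580808e-01, -5.51221365e-04,  2.38686016e-04]), 'ft_force': array([ 0.23436573, -0.46391269,  0.0187823 ]), 'torque': array([-0.03568994,  0.03147294,  0.00795369]), 'gripper_width': 88.16866946987082}
```

View pics/scene0.png

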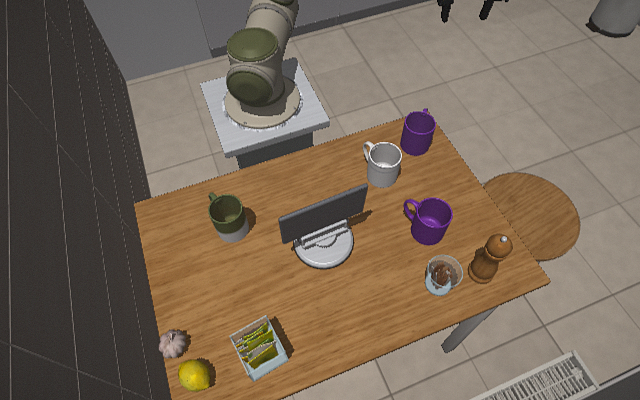

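View pics/top0.png

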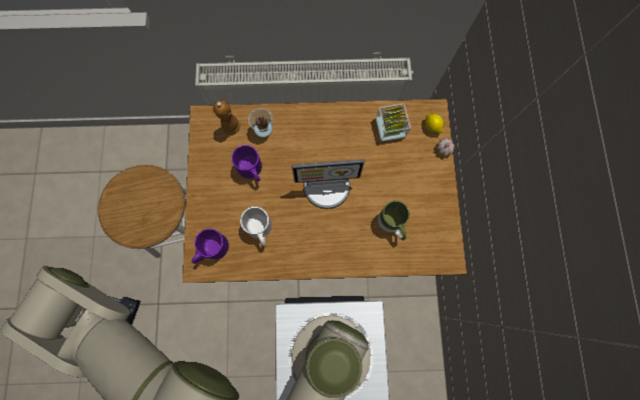

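The scene view shows the tablet's grey back at (325,213), with the screen towards the robot. The green/white mug is at (230,218) in scene and (396,217) in top. The white mug is at (383,163) / (256,222). The purple mugs at (431,219) and (418,131) are decoys.

```bash
python3 - <<'E'
from h import *
import numpy as np
A=load('scene0');B=load('top0')
PA,PB=pts(A),pts(B)
def show(n,p): print(n,len(p),'mean',p.mean(0).round(),'min',np.percentile(p,1,axis=0).round(),'max',np.percentile(p,99,axis=0).round())
def box(P,u0,u1,v0,v1,z0,z1):
    q=P[v0:v1,u0:u1].reshape(-1,3);return q[(q[:,2]>z0)&(q[:,2]<z1)]
def circ(q):
    M=np.c_[2*q[:,:2],np.ones(len(q))];s=np.linalg.lstsq(M,(q[:,:2]**2).sum(1),rcond=None)[0];return s[:2].round(1),np.sqrt(s[2]+s[0]**2+s[1]**2).round(1)
for n,P,b in(('tabS',PA,(270,380,180,250)),('tabT',PB,(285,370,150,190))):
    q=box(P,*b,75,215);show(n,q)
    for k in range(3):
        c=q.mean(0);U,S,V=np.linalg.svd(q-c,full_matrices=False);d=(q-c)@V[2]
        q=q[abs(d)<8]
    print(len(q),'c',c.round(1),'normal',V[2].round(3),'rms',d.std())
    show('pl',q)
for n,P,b in(('footS',PA,(285,365,215,275)),('footT',PB,(295,360,175,215))):
    q=box(P,*b,6,60);show(n,q)
for n,b in(('green',(375,420,195,245)),('white',(235,280,200,250)),('p1',(225,275,140,190)),('p2',(190,232,225,270))):
    q=box(PB,*b,10,150);show(n,q);zt=np.percentile(q[:,2],97);t=q[q[:,2]>zt-8];print('rim',zt,circ(t))
for n,b in(('greenS',(200,255,185,250)),('whiteS',(355,410,135,190)),('p1S',(400,460,190,250)),('p2S',(398,440,105,160))):
    q=box(PA,*b,10,150);show(n,q);zt=np.percentile(q[:,2],97);t=q[q[:,2]>zt-8];print('rim',zt,circ(t))
for c,n,b in((A,'a',(185,440,110,285)),(B,'b',(225,425,130,260))):
    i=c['img'][b[2]:b[3],b[0]:b[1],::-1];cv2.imwrite(f'pics/c{n}.png',cv2.resize(i,None,fx=3,fy=3,interpolation=cv2.INTER_CUBIC))
E
```

```text
tabS 2503 mean [519.  -8. 150.] min [ 510. -103.   76.] max [527.  91. 202.]
2499 c [519.1  -8.1 150. ] normal [ 0.997  0.05  -0.054] rms 1.8410529608835993
pl 2499 mean [519.  -8. 150.] min [ 511. -103.   76.] max [527.  91. 202.]
tabT 1334 mean [508.  -4. 150.] min [ 497. -101.   76.] max [523.  92. 202.]
1326 c [508.1  -3.8 150.1] normal [-0.993 -0.049  0.108] rms 2.1430649527880927
pl 1326 mean [508.  -4. 150.] min [ 497. -101.   76.] max [522.  92. 202.]
footS 1733 mean [536.  -8.  23.] min [494. -74.   6.] max [578.  63.  54.]
footT 889 mean [476.  -5.  21.] min [438. -73.   7.] max [509.  62.  51.]
green 641 mean [ 385. -203.   61.] min [ 323. -234.   10.] max [ 428. -160.  102.]
rim 101.13439799045729 (array([ 388.4, -199.2]), np.float64(38.4))
white 538 mean [384. 211.  58.] min [319. 170.  10.] max [425. 249.  96.]
rim 94.91185304397099 (array([384.4, 209.3]), np.float64(39.3))
p1 641 mean [576. 239.  57.] min [515. 199.  10.] max [615. 278.  95.]
rim 93.89910723397173 (array([573.7, 237.3]), np.float64(40.2))
p2 659 mean [322. 348.  57.] min [274. 300.  10.] max [364. 388.  96.]
rim 93.84208881175655 (array([323.3, 341.9]), np.float64(39.9))
greenS 1442 mean [ 392. -199.   63.] min [ 334. -235.   11.] max [ 432. -161.  103.]
rim 102.1703362173025 (array([ 391.2, -199.2]), np.float64(38.6))
whiteS 1471 mean [380. 217.  57.] min [320. 170.  11.] max [428. 306.  96.]
rim 94.8578207454221 (array([385.2, 208.1]), np.float64(39.8))
p1S 1553 mean [575. 237.  57.] min [521. 199.  11.] max [619. 278.  96.]
rim 94.97914637058507 (array([577.2, 237.8]), np.float64(39.6))
p2S 1240 mean [332. 335.  61.] min [287. 245.  13.] max [400. 379.  96.]
rim 95.10875588700782 (array([343. , 312.1]), np.float64(57.3))
```

View pics/ca.png

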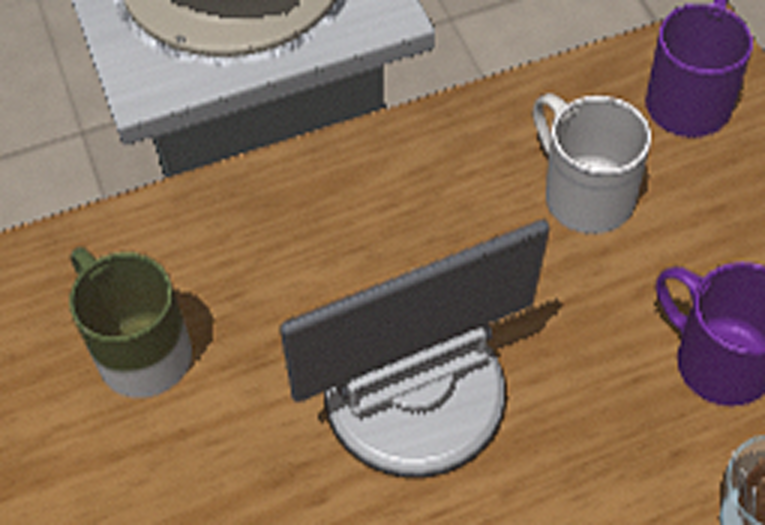

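View pics/cb.png

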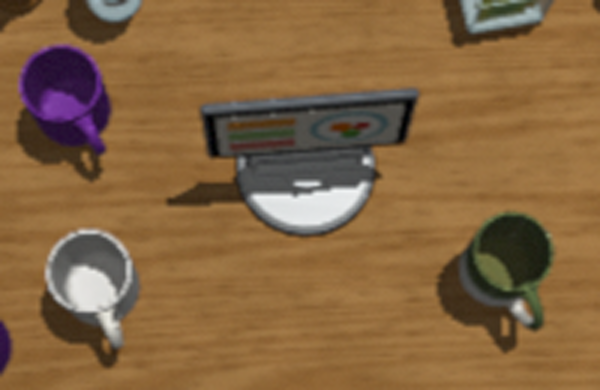

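The pivot is at about (508,-5.5). The green mug is at (390,-199) with rim height and radius as given. The screen faces azimuth about -177° and must reach about -121.4°, a turn of +55.7°. Its present tilt is about 0.08. I'll move above the upper edge with the jaws along the tablet's normal.

```bash
python3 -m jog '[[[0,0,20],0,0.5],[[23.6,-35.4,0],-0.0813,0.5],[[23.6,-35.4,0],-0.0813,0.5],[[23.6,-35.4,0],-0.0813,0.5],[[23.6,-35.4,0],-0.0813,0.5],[[23.6,-35.4,0],-0.0813,0.5],[[23.6,-35.4,0],-0.0813,0.5],[[23.6,-35.4,0],-0.0813,0.5],[[23.6,-35.4,0],-0.0813,0.5],[[23.6,-35.4,0],-0.0813,0.5],[[23.6,-35.4,0],-0.0813,0.5],[[23.6,-35.4,0],-0.0813,0.5],[[23.6,-35.4,0],-0.0813,0.5],[[23.6,-35.4,0],-0.0813,0.5],[[23.6,-35.4,0],-0.0813,0.5],[[23.6,-35.4,0],-0.0813,0.5],[[0,0,0],0,0.5],[[0,0,0],0,0.5]]'
python3 - <<'E'
from h import *
w=snap('wrist','w1');P=pts(w).reshape(-1,3)
q=P[(P[:,2]>186)&(P[:,2]<206)&(abs(P[:,1]+5)<130)&(abs(P[:,0]-515)<40)]
print(len(q),q.mean(0) if len(q) else 0)
if len(q):
  print(np.percentile(q,[1,99],axis=0)); print(np.polyfit(q[:,1],q[:,0],1))
E
```

```text
time_s: 2.35
ee_pos: [515.9, -5.0, 275.5]
orientation: [1.0, 0.026, -0.0, -0.0]
ft_force: [-0.9, 0.2, -0.7]
gripper_width: 44.2
3269 [515.70909852  20.00065534 197.70338769]
[[507.44842885 -69.75982132 186.84480997]
 [524.88929208  92.92337976 200.70737638]]
[-5.0098909e-02  5.1671111e+02]
```

View pics/w1.png

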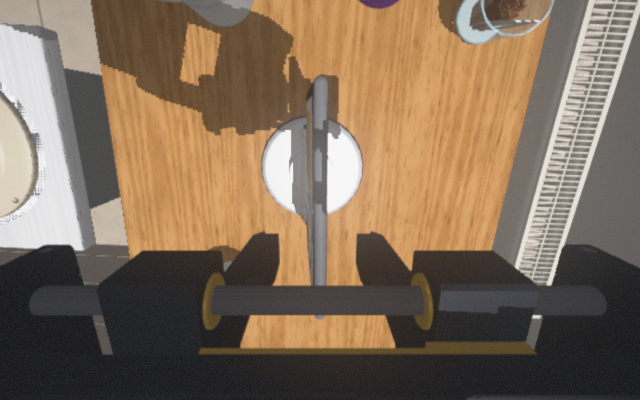

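The wrist view shows the tablet's edge at (320,200), centred between the open fingers at (265,255) and (375,255), with the foot at (312,167). I'll go down and grip.

```bash
python3 -m jog '[[[1,0,-27],0,0.5],[[0,0,-27],0,0.5],[[0,0,-26],0,0.5],[[0,0,0],0,0.5],[[0,0,0],0,0],[[0,0,0],0,0],[[0,0,0],0,0],[[0,0,0],0,0],[[0,0,0],0,0]]' 12
python3 -m jog '[[[0,0.8,0],0.081,0],[[-0.1,0.8,0],0.081,0],[[-0.2,0.8,0],0.081,0],[[-0.3,0.8,0],0.081,0],[[-0.4,0.7,0],0.081,0],[[-0.4,0.7,0],0.081,0],[[-0.5,0.7,0],0.081,0],[[-0.5,0.7,0],0.081,0],[[-0.6,0.6,0],0.081,0],[[-0.6,0.6,0],0.081,0],[[-0.6,0.5,0],0.081,0],[[-0.6,0.4,0],0.081,0],[[0,0,0],0,0],[[0,0,0],0,0]]'
```

```text
time_s: 3.52
ee_pos: [517.5, -5.6, 196.2]
orientation: [1.0, 0.026, 0.0, 0.0]
ft_force: [-0.9, -0.4, 5.3]
gripper_width: 12.2
time_s: 5.28
ee_pos: [513.1, 2.4, 196.2]
orientation: [0.872, 0.489, 0.001, 0.001]
ft_force: [2.4, 0.1, 5.3]
gripper_width: 11.9
```

The yaw is now 58.6°, as wanted. I'll open the fingers part way and push the upper part back with the front finger, stopping short of the final tilt.

```bash
python3 -m jog '[[[0,0,0],0,0.6],[[0,0,0],0,0.6],[[0,0,0],0,0.6],[[0,0,0],0,0.6],[[3.1,5.1,-2.9],0,0.6],[[3.1,5.1,-2.9],0,0.6],[[3.1,5.1,-2.9],0,0.6],[[3.1,5.1,-2.9],0,0.6],[[3.1,5.1,-2.9],0,0.6],[[3.1,5.1,-2.9],0,0.6],[[3.1,5.1,-2.9],0,0.6],[[3.1,5.1,-2.9],0,0.6],[[3.1,5.1,-2.9],0,0.6],[[3.1,5.1,-2.9],0,0.6],[[0,0,0],0,0.6],[[0,0,0],0,0.6]]'
cat > m.py <<'E'
from h import *
import sys
for n in('scene','top'):
    c=snap(n,n+sys.argv[1]);P=pts(c).reshape(-1,3);col=c['img'].reshape(-1,3).astype(int)
    b=(P[:,:2]-[508,-5.5])@[.521,.854];l=(P[:,:2]-[508,-5.5])@[-.854,.521]
    k=(P[:,2]>80)&(P[:,2]<178)&(abs(l)<98)&(abs(l)>25)&(b>-25)&(b<115);q=P[k]
    for i in range(5):
        m=q.mean(0);V=np.linalg.svd(q-m,full_matrices=False)[2];d=(q-m)@V[2];q=q[abs(d)<max(4,30-7*i)]
    N=V[2]*np.sign(V[2]@[-.5,-.8,.3]); az=np.degrees(np.arctan2(N[1],N[0]))
    t=m-N*np.sign(1)*0
    print(n,len(q),'c',m.round(1),'N',N.round(3),'az',az.round(1),'tilt',np.degrees(np.arcsin(N[2])).round(1),'rms',d.std().round(2),'maxz',q[:,2].max().round(1),'dist to pivot',((np.array([508,-5.5,60])-m)@N).round(1))
E
python3 m.py 2
```

```text
time_s: 7.28
ee_pos: [543.5, 53.7, 166.5]
orientation: [0.872, 0.49, -0.0, -0.0]
ft_force: [0.1, 0.0, -0.2]
gripper_width: 52.7
scene 793 c [569.4  -8.3 130.1] N [-0.467 -0.735  0.492] az -122.4 tilt 29.4 rms 1.22 maxz 178.0 dist to pivot -7.9
top 89 c [591.7 -27.5 120.7] N [-0.43  -0.76   0.487] az -119.5 tilt 29.2 rms 1.39 maxz 144.9 dist to pivot -10.3
```

View pics/top2.png

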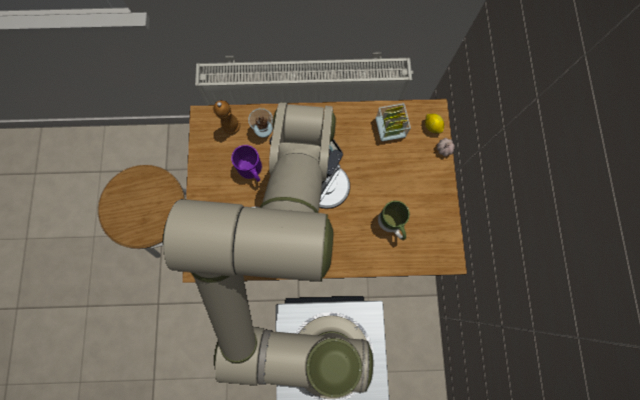

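The tilt is about 29.3° and the azimuth about -122°. In the top view the arm covers the tablet; its corner shows at (332,150) and the foot at (330,187). I'll push about 12.5 mm further, then lift clear and measure without the arm in the way.

```bash
python3 -m jog '[[[1.3,2.14,0],0,0.6],[[1.3,2.14,0],0,0.6],[[1.3,2.14,0],0,0.6],[[1.3,2.14,0],0,0.6],[[1.3,2.14,0],0,0.6],[[0,0,0],0,0.6],[[-1,-1.6,0],0,0.6],[[0,0,15],0,0.6],[[0,0,25],0,0.6],[[0,0,40],0,0.6],[[-20,40,30],0,0.6],[[-20,50,0],0,0.6],[[-20,50,0],0,0.6],[[-20,50,0],0,0.6],[[-20,50,0],0,0.6],[[-20,50,0],0,0.6],[[-20,50,0],0,0.6],[[0,0,0],0,0.6],[[0,0,0],0,0.6]]'
python3 m.py 3
python3 - <<'E'
from h import *
i=[cv2.resize(load(n+'3')['img'][b[2]:b[3],b[0]:b[1],::-1],(400,400)) for n,b in(('scene',(200,400,100,300)),('top',(235,435,90,290)))]
cv2.imwrite('pics/both3.png',np.hstack(i))
E
```

```text
time_s: 9.75
ee_pos: [409.3, 402.3, 277.4]
orientation: [0.872, 0.49, 0.0, 0.0]
ft_force: [0.7, -0.6, -0.2]
gripper_width: 52.8
scene 1777 c [540.   27.6 136.2] N [-0.444 -0.672  0.593] az -123.4 tilt 36.3 rms 1.94 maxz 177.9 dist to pivot -8.7
top 1419 c [528.1  34.2 133.6] N [-0.448 -0.674  0.588] az -123.6 tilt 36.0 rms 2.11 maxz 177.9 dist to pivot -7.5
```

View pics/both3.png

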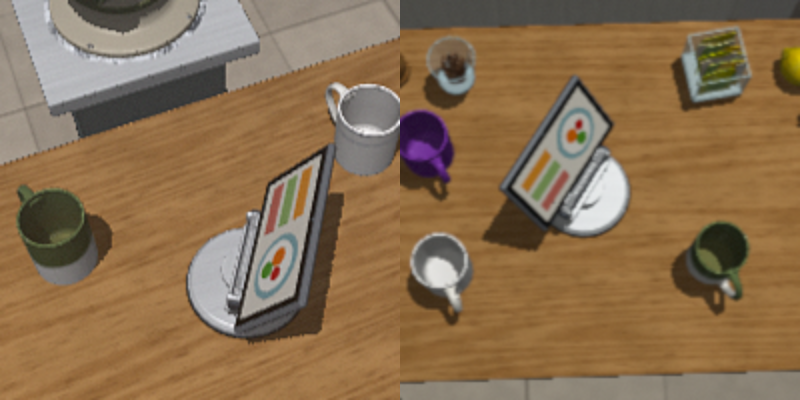

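```bash
python3 - <<'E'
from h import *
for n,b in(('green',(375,420,195,245)),('white',(235,280,200,250))):
  for t in('top0','top3'):
    q=pts(load(t))[b[2]:b[3],b[0]:b[1]].reshape(-1,3);q=q[(q[:,2]>10)&(q[:,2]<110)];print(n,t,q.mean(0).round(1),q[:,2].max().round())
print(r.sign_off())
E
```

```text
green top0 [ 385.  -202.8   60.9] 104.0
green top3 [ 384.7 -202.8   61.2] 105.0
white top0 [384.  210.7  58.1] 98.0
white top3 [383.8 211.   58. ] 99.0
the job is handed in; nothing more can be done
None
```

The tablet now faces the green-and-white mug and leans back about 36° from upright. I handed the job in at about 10 s, with the arm clear of everything. I gripped the tablet by its upper edge, turned it about 56° on the stand, then pushed the top back with one finger.

- **Direction:** both cameras put the screen at about -123.5°, against about -121.4° towards the mug. That is roughly 2° off, and I did not correct it.
- **Tilt:** the cameras gave 36.3° and 36.0°, against the 35° asked for.
- **Mugs:** both measured within 0.3 mm of where they started and are still standing.
- **Forces:** the end-of-move wrist readings were at most about 6 N.
- **Disagreement:** the screen plane lay 2–3 mm further forward of my pivot estimate than it should, so that estimate may be off by that much.

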